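Measure a panel with a hooked, locked tape

ROBOT

A 6-joint arm with a two-finger parallel gripper is mounted at the origin on a cart in front of the work surface, level with it; the furniture and walls round the work are solid. World frame = base frame: x ahead of the robot, y to its left, z up, the work surface at z = 0. Lengths are in m, angles in degrees, forces in N, time in s.
With the tool pointing down it reaches from about 0.375 to 0.75 m from the base axis. Payload 9 kg.
Tool frame: the origin (TCP) lies where the fingers leave the gripper's body, on its centre line; the fingertips stand 73 mm ahead of it and the grasp point (between the pads) lies 54 mm ahead of it (robot.tip_reach is the distance from the TCP to the fingertips, in m); z points along the fingers, y is the line along which they close (so a half turn about z gives the same grasp; the last joint's range is limited). The gripper opens to 85 mm and grips with 20 to 120 N. Pads are 22 mm wide; open, the fingers measure 114 mm over their backs; the gripper's body (76 mm by 85 mm) begins 54 mm behind the grasp point. The pads swing forward as they close: fully open they stand 13 mm farther back than shut.
Start: joints at [-81.515, 5.964, 5.575, 89.605, 0, 77.527], TCP at [0.215, -0.56, 0.304] pointing down, gripper open.
Joint ranges: [-171.21, 171.21], [-48.23, 106.86], [-62.78, 66.21], [-105.2, 120.99], [-86.42, 89.51], [-180, 180]. Speed limits (degrees/s): [127.2, 127.2, 147.25, 180, 180, 180].

INTERFACE

Orientations are given as [roll, pitch, yaw] about the fixed x, y, z axes, in that order (R = Rz(yaw) Ry(pitch) Rx(roll)).
In Python, from plant import robot gives the robot as it stands. Calls block until the motion is done:
- robot.move_pose(position, orientation): joint-space move of the TCP to a pose.
- robot.line_to(position, vel=0.15, rotation=None, guard=None): straight line of the TCP; rotation=None keeps the orientation; vel is the mean speed in m/s. With guard (N) it stops when the force on the tool has changed by that much, and returns True; else False.
- robot.goto_joints(angles): joint-space move.
- robot.set_gripper(opening): finger opening in m; the grip force is fixed at half the most; returns when the fingers have stopped.
- robot.pause(seconds).
- robot.ik(position, orientation): joint angles nearest the present ones, or None.
- robot.observe(): the state.
- robot.grab_frame(name): name is "side" or "top" or "wrist"; returns the picture (420x560x3 uint8, blue, green, red); there is no depth.
- robot.get_calibration(name): a dict with "vertical_fov" (degrees; the focal length in pixels is half the picture's height over the tangent of half this angle, whatever the lens; pixels are square), "cx", "cy" (the principal point, pixels), "k1" (the pictures are not rectified: a ray, as slopes to the right and down, at radius r is drawn at 1 + k1 r^2 times it, then the intrinsics apply), "rvec" (rotation vector, rad) and "tvec" (3), from world to camera coordinates, as OpenCV has them. Camera axes: x right, y down, z forward; pixel columns grow to the right and rows downward; lengths in m; the calibration is good to about 2 mm. A picture is of the moment at which its call begins: read the wrist's pose just before it. get_calibration takes no time and is no camera call; for the wrist camera it gives the pose at the moment of the call.
A pose or a line that the arm cannot do raises robot.IKError and nothing moves.
- robot.job_done(): hands the job in; it is judged then, once.
The state is a dict: "time": time; "q": joint angles; "qvel": joint speeds; "joint_torque": joint torques, N m; "tool_pos": TCP position; "tcp_rot": TCP orientation; "ft_force": force on the tool from outside, world axes, zero at the start; "torque": the same for the moment, N m; "gripper_width": finger opening in m; "gripper_force": force on a finger pad.
Only numpy, scipy, OpenCV 4.12 (cv2) and the standard library are available. Lean on these libraries where they do the work, as an engineer would, in place of code of your own. Each camera call takes 0.05 s, during which the arm holds its last target. There are 200 camera calls.

TASK

Measure the white panel on the stepped board with the large-hook tape measure that leans in the sloping rest: catch its hook over the panel's free edge, draw the case back along the panel against the spring until it is past the panel, and set it down flat on the lower step, nose against the panel's end. Only then push the yellow lock on its top fully down, and leave the tape there, still hooked and locked, without disturbing the loose things round about.

Things in the scene. Friction and masses are not known exactly. Their poses are not given: they have to be found in the camera images.
- case_center (a point): Centre of the tape measure's case (loose, about 0.3 kg in all): black, 30 mm wide (its x; the flat sides with yellow discs, to be gripped), 70 mm long (its y), 58 mm high (its z is the case's up; the centre is 29 mm above its underside). The nose, where the blade comes out, is at -y. It starts in the rest, leaning sideways by 28 degrees: its up axis tips toward the rest's front. A yellow lock button stands up to 8 mm proud of the top, over the nose half.
- hook (a point): Lower inner edge of the steel hook, in the middle of its width, on the face that catches on an edge; axes as the case. Blade in, this point is 37 mm ahead (-y) of the case's centre, 2 mm ahead of the nose, and 6 mm below the level of the case's underside. The hook is 3 mm thick, 20 mm wide and runs 15 mm up from here to the flat blade (stiff, 16 mm wide), whose underside is 10 mm above the level of the case's underside.
- blade (a joint): How far the blade is drawn out, m: 0 in, at most 0.20. A spring pulls it in with 3.5 N at 0 and 1 N more at full length. The blade stays in line with the case: it does not bend, so lifting or pitching the case lifts or swings the hook. Friction may hold the hook a few mm up on the edge; that is no harm.
- lock (a joint): Travel of the lock button, m: 0 up (free), 0.005 fully down against a hard stop. It slides straight into the case with about 4 N and stays where it is left. Down, a toothed catch inside (12 mm pitch) holds the blade; drawn out to the panel's length, the catch falls between two teeth, so that the button goes fully down.
- lock_top (a point): Middle of the top of the yellow lock button (13 x 18 mm), 14 mm ahead (-y) of the case's centre and 37 mm above it when up; axes as the case.
- panel_edge (a point): Middle of the upper edge of the panel's free end (the edge for the hook). The stepped board is fixed: plywood 90 mm wide (x), 260 mm long (y), 22 mm thick, with a white panel 8 mm thick and 150 mm long on its -y part, flush at the -y end; so the panel's top is 30 mm above the table. Axes: z up, +y along the board from this edge toward the step.
- shoulder (a point): Middle of the panel's other end, at the level of the lower step: 150 mm in +y from panel_edge and 8 mm below it. The step (22 mm above the table) runs on 110 mm in +y, 90 mm wide; the panel's end face rises 8 mm here. Axes as panel_edge.
- rest: Sloping wooden rest (fixed), about 90 x 74 mm, 75 mm high; origin on the table under its seat. The seat leans 28 degrees toward the rest's front (its -x) and has a lip 14 mm high along its lower side; the middle of the case's underside sits on the seat 50 mm above the table, lower flat side by the lip, nose (-y) and hook past the seat's end.
- masking_roll: Bystander: roll of masking tape lying flat, 92 mm across, 24 mm high, loose; origin at the centre of its underside.
- wood_block: Bystander: beech block 42 x 105 x 28 mm, loose; origin at the centre of its underside.
- seam_roller: Bystander: hand roller with a wooden handle, 47 x 166 x 31 mm, loose; origin at the centre of its underside.

How it is judged:
By the outcome, as a careful person would: the job done as asked, in the order asked, and still so for the second after the job is handed in, with the robot touching nothing.
It also fails if it takes over 51 s, if anything falls off the work surface, if the arm or the gripper's body presses on something with over 40 N, if the wrist force passes 120 N, or if a joint passes its speed limit or range.

## Working session

There is one attempt and no reset: what is moved stays moved. The work goes in short steps, each a Python script; the robot and the scene stay as the last script left them, time stands still between calls to the robot, and variables do not carry over. Pictures are saved under pics/ and viewed, at most 13 in all, crops included, and the job is handed in when it is done.

```bash
ls; mkdir -p pics; python3 - <<'E'
from plant import robot
import cv2
for n in("top","side"):
    cv2.imwrite(f"pics/{n}0.png",robot.grab_frame(n)); print(n,robot.get_calibration(n))
s=robot.observe(); print(s["time"],s["tool_pos"],s["tcp_rot"],s["gripper_width"],robot.tip_reach)
E
```

```text
pics
top {'vertical_fov': 48.65094869199417, 'cx': 278.14488357521844, 'cy': 211.74260513425773, 'k1': -0.14720125691375424, 'rvec': array([ 2.18548457, -2.12656239,  0.13219732]), 'tvec': array([-0.02264838,  0.61928972,  1.10641682])}
side {'vertical_fov': 49.870477770296496, 'cx': 283.25358366299014, 'cy': 206.47530662464854, 'k1': -0.07514969398361988, 'rvec': array([ 2.16830463, -0.1418339 ,  0.0741126 ]), 'tvec': array([-0.58034819,  0.12763042,  1.12055231])}
0.1 [ 0.2146046  -0.56008326  0.30321976] [-1.79934593e+02 -1.50717234e-02  2.09584418e+01] 0.0854551123297615 0.0726
```

View pics/top0.png

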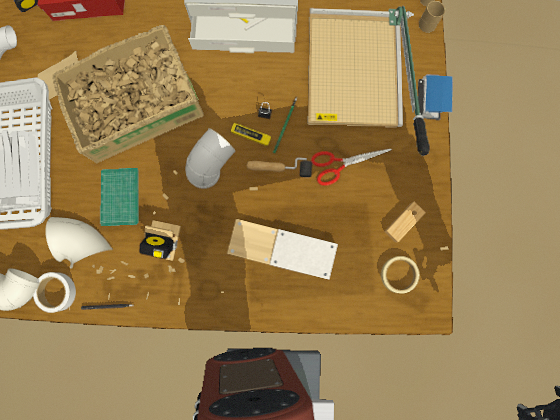

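View pics/side0.png

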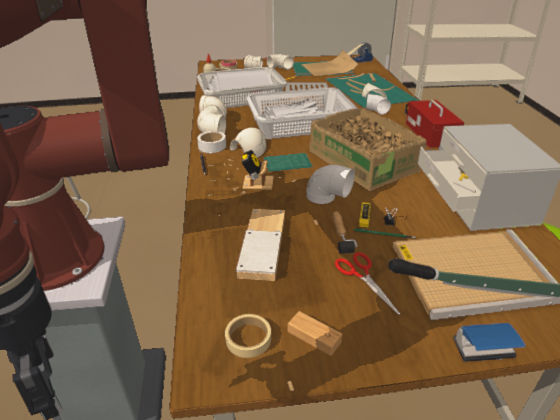

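The top view shows the tape in its rest near (157,243). The board runs from (236,238) to (335,262), with the white panel on the right and its free edge at about (333,260). The roll is at (401,275), the block at (406,221) and the roller at (285,167).

```bash
cat > h.py <<'E'
import numpy as np, cv2
from scipy.spatial.transform import Rotation as Ro
def cam(c,H=420):
    f=H/2/np.tan(np.radians(c["vertical_fov"]/2)); R=cv2.Rodrigues(np.array(c["rvec"]))[0]
    K=np.array([[f,0,c["cx"]],[0,f,c["cy"]],[0,0,1]]); D=np.array([c["k1"],0,0,0.]); return K,D,R,np.array(c["tvec"])
def rays(c,px):
    K,D,R,t=cam(c); n=cv2.undistortPoints(np.array(px,float).reshape(-1,1,2),K,D).reshape(-1,2)
    return -R.T@t,(R.T@np.c_[n,np.ones(len(n))].T).T
def onplane(c,px,z):
    o,d=rays(c,px); return o+d*((z-o[2])/d[:,2])[:,None]
def proj(c,P):
    K,D,R,t=cam(c); return cv2.projectPoints(np.array(P,float).reshape(-1,1,3),np.array(c["rvec"]),t,K,D)[0].reshape(-1,2)
def tri(c1,p1,c2,p2):
    A=np.zeros((3,3));b=np.zeros(3);L=[]
    for c,p in((c1,p1),(c2,p2)):
        o,d=rays(c,[p]);d=d[0]/np.linalg.norm(d[0]);M=np.eye(3)-np.outer(d,d);A+=M;b+=M@o;L.append((o,M))
    x=np.linalg.solve(A,b); return x,[np.linalg.norm(M@(x-o)) for o,M in L]
E
python3 - <<'E'
from h import *
from plant import robot
for n,roi,lo in(("top",(220,210,130,80),150),("side",(225,225,70,60),150)):
    c=robot.get_calibration(n); im=cv2.imread(f"pics/{n}0.png"); x,y,w,h=roi
    hsv=cv2.cvtColor(im,cv2.COLOR_BGR2HSV); m=((hsv[...,1]<40)&(hsv[...,2]>lo)).astype(np.uint8)
    k=np.zeros_like(m);k[y:y+h,x:x+w]=m[y:y+h,x:x+w]
    k=cv2.morphologyEx(k,cv2.MORPH_OPEN,np.ones((3,3)))
    C=max(cv2.findContours(k,0,2)[0],key=cv2.contourArea)
    q=cv2.approxPolyDP(C,6,True).reshape(-1,2); P=onplane(c,q,.03); print(n,q.tolist(),P.round(4).tolist())
    W=onplane(c,C.reshape(-1,2),.03)[:,:2].astype(np.float32); print(cv2.minAreaRect(W))
    for p in ((.6,.2,0),): pass
    # yellow disc
    yl=cv2.inRange(hsv,(20,120,120),(35,255,255)); 
    for D in cv2.findContours(yl,0,2)[0]:
        if cv2.contourArea(D)>8: print(n,"yellow",cv2.boundingRect(D),cv2.contourArea(D))
t=cv2.resize(cv2.imread("pics/top0.png")[205:285,115:195],(480,480),interpolation=2)
s=cv2.resize(cv2.imread("pics/side0.png")[140:200,225:285],(300,300),interpolation=2)
o=np.zeros((480,780,3),np.uint8);o[:,:480]=t;o[:300,480:]=s;cv2.imwrite("pics/crop.png",o)
E
```

```text
top [[278, 230], [271, 264], [329, 278], [336, 244]] [[0.5753, -0.0066, 0.03], [0.4911, 0.0083, 0.03], [0.4605, -0.1348, 0.03], [0.5444, -0.1507, 0.03]]
((0.5182420611381531, -0.07076016813516617), (0.15013062953948975, 0.08950216323137283), 77.42575073242188)
top yellow (154, 251, 8, 7) 36.5
top yellow (146, 237, 18, 8) 98.0
top yellow (231, 122, 40, 23) 377.0
top yellow (315, 113, 23, 8) 142.0
top yellow (240, 18, 8, 5) 9.0
top yellow (21, 0, 14, 8) 74.0
side [[246, 233], [239, 263], [270, 271], [278, 235]] [[0.489, -0.0019, 0.03], [0.4654, -0.1148, 0.03], [0.5347, -0.1516, 0.03], [0.5691, -0.0208, 0.03]]
((0.5169245004653931, -0.07211755961179733), (0.14835093915462494, 0.08592849224805832), 77.6257553100586)
side yellow (398, 245, 16, 16) 110.0
side yellow (543, 222, 17, 10) 9.0
side yellow (359, 202, 11, 25) 78.5
side yellow (459, 172, 9, 8) 26.0
side yellow (251, 154, 8, 12) 34.0
side yellow (242, 154, 6, 5) 15.0
```

View pics/crop.png

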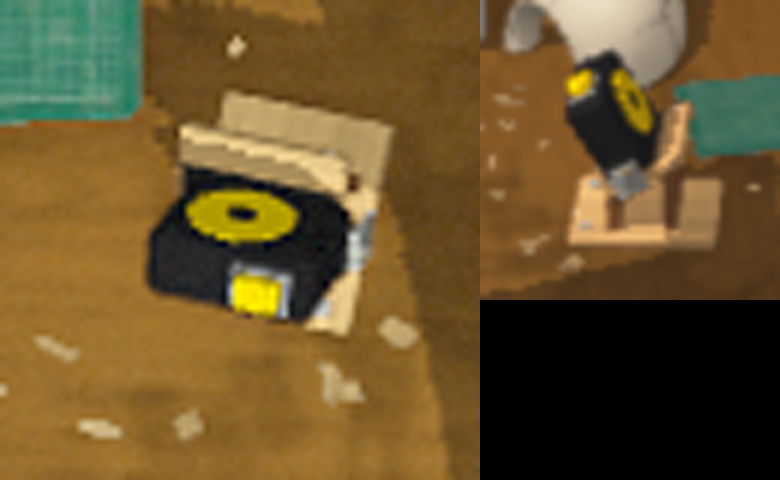

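The crop shows the case leaning toward world -x with its nose to the right in the top view. The lock button is at top-image (157.8,254.2) and side-image (245,156.4), and the disc faces up and +x.

```bash
python3 - <<'E'
from h import *
from plant import robot
ct,cs=[robot.get_calibration(n) for n in("top","side")]
def cen(n,roi):
    im=cv2.imread(f"pics/{n}0.png");x,y,w,h=roi;m=cv2.inRange(cv2.cvtColor(im,cv2.COLOR_BGR2HSV)[y:y+h,x:x+w],(18,90,80),(38,255,255))
    C=max(cv2.findContours(m,0,2)[0],key=cv2.contourArea);return (x+cv2.fitEllipse(C)[0][0],y+cv2.fitEllipse(C)[0][1]) if len(C)>=5 else C.mean((0,1))+[x,y]
dt,ds=cen("top",(144,234,24,13)),cen("side",(249,150,12,20))
bt,bs=cen("top",(152,249,12,11)),cen("side",(238,150,10,10))
print(dt,ds,bt,bs)
D=tri(ct,dt,cs,ds);B=tri(ct,bt,cs,bs);print("disc",D,"lock",B)
# model: yaw guesses
for yaw in(-20,-15,-10,-5,0):
    R=(Ro.from_euler("z",yaw,degrees=True)*Ro.from_euler("y",-28,degrees=True)).as_matrix()
    c1=D[0]-R@[.015,0,0];c2=B[0]-R@[0,-.014,.037]
    print(yaw,R[:,2].round(3),c1.round(4),c2.round(4),"zexp",.05+.029*np.cos(np.radians(28)))
# rest base back edge in top crop
e=np.array([[220,95],[395,128]])/6+[115,205]
P=onplane(ct,e,.0);v=P[0]-P[1];print(P,np.degrees(np.arctan2(-v[0],v[1])))
e=np.array([[180,132],[350,185]])/6+[115,205]
P=onplane(ct,e,.073);v=P[0]-P[1];print(P,np.degrees(np.arctan2(-v[0],v[1])))
print("cams",rays(ct,[[0,0]])[0],rays(cs,[[0,0]])[0])
E
```

```text
(154.73804378509521, 240.47316694259644) (254.9197130203247, 159.311279296875) (156.49388694763184, 254.49997568130493) (244.47314643859863, 156.25004529953003)
disc (array([0.53679104, 0.28469691, 0.08578485]), [np.float64(0.0003761620837444863), np.float64(0.0003761620837443824)]) lock (array([0.50440252, 0.27374796, 0.10422775]), [np.float64(0.0007010983689130077), np.float64(0.0007010983689129781)])
-20 [-0.441  0.161  0.883] [0.5243 0.2892 0.0787] [0.5255 0.281  0.0716] zexp 0.07560548019290889
-15 [-0.453  0.122  0.883] [0.524  0.2881 0.0787] [0.5248 0.2828 0.0716] zexp 0.07560548019290889
-10 [-0.462  0.082  0.883] [0.5237 0.287  0.0787] [0.5239 0.2845 0.0716] zexp 0.07560548019290889
-5 [-0.468  0.041  0.883] [0.5236 0.2859 0.0787] [0.5229 0.2862 0.0716] zexp 0.07560548019290889
0 [-0.469 -0.     0.883] [0.5235 0.2847 0.0787] [0.5218 0.2877 0.0716] zexp 0.07560548019290889
[[0.59207449 0.31886193 0.        ]
 [0.58014526 0.24200187 0.        ]] -8.822322595543445
[[0.56955554 0.31399104 0.073     ]
 [0.55042318 0.24338169 0.073     ]] -15.160866131496583
cams [ 0.47760327 -0.00992213  1.17472872] [ 0.46495366 -0.92016074  0.73881887]
```

```bash
cat >> h.py <<'E'
def caseR(yaw,lean=0): return (Ro.from_euler("z",yaw,degrees=True)*Ro.from_euler("y",-lean,degrees=True)).as_matrix()
S=1
def toolpose(c,R,up,sgn=1):
    """TCP position, rpy for grasp point 'up' above case centre c along case z"""
    T=np.c_[sgn*R[:,1],sgn*R[:,0],-R[:,2]]
    return (np.array(c)+R[:,2]*(up+.054)).tolist(), Ro.from_matrix(T).as_euler("xyz",degrees=True).tolist()
BY=-12.57; E0=np.array([.5019,-.144,.03]); RB=caseR(BY)
E
python3 - <<'E'
from h import *
from plant import robot
c=[.524,.286,.0756];R=caseR(-11,28)
for s in(1,-1):
    for nm,a in(("pre",(c,R,.11)),("grasp",(c,R,.012)),("edge",(E0+RB@[0,.030,.03],RB,.012)),("end",(E0+RB@[0,.195,.03],RB,.012))):
        q=robot.ik(*toolpose(*a,s)); print(s,nm,None if q is None else np.round(q,1))
w=robot.get_calibration("wrist");K,D,Rc,t=cam(w);o=robot.observe();Rt=Ro.from_euler("xyz",o["tcp_rot"],degrees=True).as_matrix()
print("cam in tool",Rt.T@(-Rc.T@t-o["tool_pos"]),"axes",(Rt.T@Rc.T).round(2).tolist(),w["vertical_fov"])
E
```

```text
1 pre [ 27.2 -27.  -36.3  58.  -16.9 124.8]
1 grasp [ 23.8 -18.3 -39.   45.8 -15.5 121.5]
1 edge [-27.1  -5.2 -24.2  71.    0.   75.5]
1 end [ -8.9  -0.7 -19.9  70.8   0.   93.7]
-1 pre [ 27.2 -27.  -36.3  58.  -16.9 -55.2]
-1 grasp [ 23.8 -18.3 -39.   45.8 -15.5 -58.5]
-1 edge [ -27.1   -5.2  -24.2   71.     0.  -104.5]
-1 end [ -8.9  -0.7 -19.9  70.8   0.  -86.3]
cam in tool [ 0.07172747 -0.00024042 -0.06946778] axes [[0.0, -0.96, -0.28], [1.0, 0.0, 0.0], [-0.0, -0.28, 0.96]] 68.30243367394311
```

```bash
python3 - <<'E'
from h import *
from plant import robot
c=[.524,.286,.0756];R=caseR(-11,28)
robot.move_pose(*toolpose(c,R,.12,-1)); robot.set_gripper(.06)
w=robot.get_calibration("wrist"); im=robot.grab_frame("wrist"); cv2.imwrite("pics/w1.png",im)
np.save("w1.npy",w,allow_pickle=True)
P=np.array([[0,0,.029],[0,-.014,.037],[.015,0,0],[.015,-.035,.029],[.015,.035,.029],[-.015,-.035,.029],[-.015,.035,.029],[0,-.037,-.035]])
print(proj(w,(R@P.T).T+c).round(1).tolist()); o=robot.observe();print(o["time"],o["tool_pos"],o["tcp_rot"])
E
```

```text
[[283.7, 212.3], [283.7, 196.7], [265.5, 201.1], [262.3, 164.7], [264.1, 255.8], [305.2, 164.7], [303.4, 255.9], [283.8, 150.5]]
3.6667 [0.44387172 0.30153894 0.22926238] [-1.51998669e+02  1.12927499e-03 -1.01007706e+02]
```

View pics/w1.png

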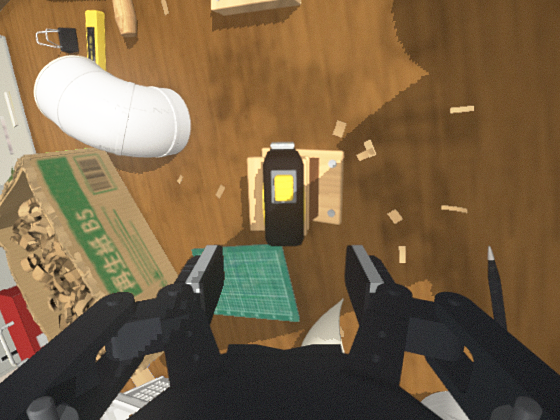

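The wrist view shows the case nearly aligned with the tool: its edges are at columns 265 and 303, the button at (284,187) and the tail edge at row 245. The case sits about 8 mm further toward the nose than predicted.

```bash
python3 - <<'E'
from h import *
w=np.load("w1.npy",allow_pickle=True).item(); im=cv2.imread("pics/w1.png"); hsv=cv2.cvtColor(im,cv2.COLOR_BGR2HSV)
m=cv2.inRange(hsv[160:215,255:310],(18,100,100),(38,255,255)); m[:,:15]=0
x,y,ww,hh=cv2.boundingRect(m); b=(255+x+(ww-1)/2,160+y+(hh-1)/2);print("button",b,ww,hh)
zl=.05+.066*np.cos(np.radians(28)); L=onplane(w,[b],zl)[0]
g=cv2.cvtColor(im,cv2.COLOR_BGR2GRAY); 
for r in range(205,243,6): 
    d=np.where(g[r,255:318]<60)[0]+255; print(r,d.min(),d.max(),end="; ")
for col in(270,284,298): d=np.where(g[140:260,col]<60)[0]+140; print("col",col,d.min(),d.max())
for yaw in(-13,-11,-9):
    R=caseR(yaw,28); c=L-R@[0,-.014,.037]; print(yaw,c.round(4))
    P=np.array([[.015,-.035,.029],[.015,.035,.029],[-.015,-.035,.029],[-.015,.035,.029],[0,-.04,-.02]])
    print(proj(w,(R@P.T).T+c).round(1).tolist())
E
```

```text
button (291.0, 188.0) 35 53
205 265 302; 211 266 302; 217 265 302; 223 265 302; 229 266 302; 235 265 302; 241 267 302; col 270 151 244
col 284 150 245
col 298 155 244
-13 [0.5176 0.2796 0.0756]
[[270.0, 154.6], [268.3, 247.9], [313.8, 156.0], [308.2, 249.0], [290.7, 140.2]]
-11 [0.5172 0.2803 0.0756]
[[269.0, 155.4], [270.3, 249.1], [312.9, 155.4], [310.4, 249.1], [289.7, 141.2]]
-9 [0.5168 0.281  0.0756]
[[268.1, 156.2], [272.3, 250.2], [311.9, 154.9], [312.5, 249.1], [288.8, 142.3]]
```

```bash
python3 - <<'E'
from h import *
from plant import robot
w=np.load("w1.npy",allow_pickle=True).item()
R=caseR(-11,28); L=onplane(w,[(284,187)],.05+.066*np.cos(np.radians(28)))[0]; c=L-R@[0,-.014,.037]; print(c.round(4)); np.save("c.npy",c)
P=np.array([[.015,.035,.029],[-.015,.035,.029]]);print(proj(w,(R@P.T).T+c).round(1).tolist())
p,r=toolpose(c,R,.06,-1); robot.move_pose(p,r)
robot.line_to(toolpose(c,R,.012,-1)[0],vel=.08,guard=6)
o=robot.observe();print(o["time"],o["tool_pos"],o["ft_force"])
robot.set_gripper(.0); o=robot.observe();print(o["time"],o["gripper_width"],o["gripper_force"],o["ft_force"],toolpose(c,R,.012,-1)[0])
cv2.imwrite("pics/w2.png",robot.grab_frame("wrist"))
E
```

```text
[0.5225 0.2792 0.0756]
[[264.1, 247.5], [303.8, 247.6]]
4.7667 [0.49219397 0.28527261 0.13437927] [ 0.65858223 -0.31835095  0.23049969]
5.1417 0.02943539530304234 60.982269644737244 [-0.74365481 -0.43180009  4.39069494] [0.49205541715371093, 0.2851197381283724, 0.13388002132159804]
```

View pics/w2.png

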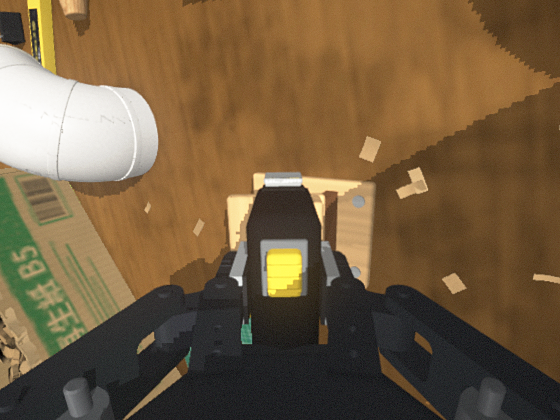

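Gripped, with the case square between the pads (button at (284,273), hook tip at (284,178)). Next I lift, go upright over the free edge, and look.

```bash
python3 - <<'E'
from h import *
from plant import robot
c=np.load("c.npy"); R=caseR(-11,28); U=.012
robot.line_to(toolpose(c,R,U+.08,-1)[0],vel=.15)
P=lambda y,h:toolpose(E0+RB@[0,y,h+.029],RB,U,-1)
robot.move_pose(*P(.027,.10)); robot.line_to(P(.027,.035)[0],vel=.12); robot.pause(.2)
o=robot.observe();print(o["time"],o["tool_pos"],o["tcp_rot"],o["gripper_width"],o["ft_force"])
w=robot.get_calibration("wrist"); im=robot.grab_frame("wrist"); cv2.imwrite("pics/w3.png",im);np.save("w3.npy",w,allow_pickle=True)
cv2.imwrite("pics/s3.png",robot.grab_frame("side"))
T=Ro.from_euler("xyz",o["tcp_rot"],degrees=True).as_matrix();cc=np.array(o["tool_pos"])+T[:,2]*.066; Rc=np.c_[-T[:,1],-T[:,0],-T[:,2]]
Q=np.array([[0,-.014,.037],[-.010,-.040,.009],[.010,-.040,.009],[-.010,-.040,-.035],[.010,-.040,-.035]])
print("lock,hook",proj(w,(Rc@Q.T).T+cc).round(1).tolist())
print("edge",proj(w,[E0+RB@[x,0,0] for x in(-.045,0,.045)]).round(1).tolist())
s=robot.get_calibration("side");print("side hook",proj(s,(Rc@Q.T).T+cc).round(1).tolist(),"edge",proj(s,[E0+RB@[x,0,0] for x in(-.045,0,.045)]).round(1).tolist())
v=cv2.resize(cv2.imread("pics/s3.png")[150:300,190:310],(480,600),interpolation=2);cv2.imwrite("pics/s3c.png",v)
E
```

```text
8.275 [ 0.50828793 -0.11789245  0.16101759] [-1.79909068e+02 -2.30999430e-02 -1.02570750e+02] 0.029120291328514927 [ 0.74530895  0.42682679 -3.35703365]
lock,hook [[284.0, 277.3], [307.8, 188.0], [260.2, 188.0], [302.0, 169.0], [266.1, 169.0]]
edge [[353.0, 180.6], [285.2, 180.5], [217.4, 180.5]]
side hook [[254.9, 231.6], [249.2, 248.7], [258.3, 249.2], [250.1, 263.8], [258.9, 264.3]] edge [[236.2, 268.8], [255.5, 270.0], [274.9, 271.2]]
```

View pics/w3.png

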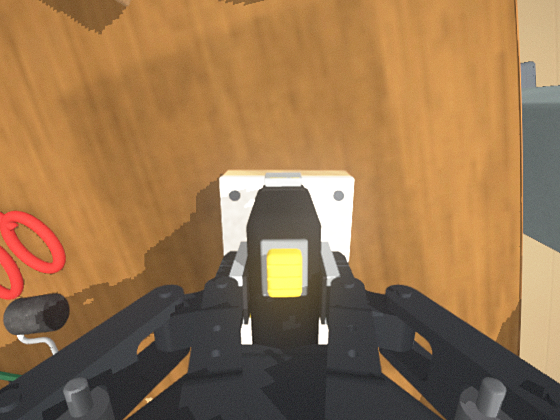

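View pics/s3c.png

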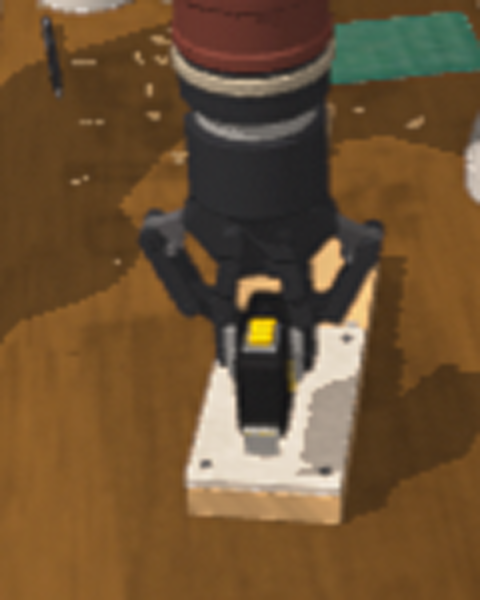

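The wrist view shows the panel's end at rows 171–177 and the hook in front of the nose, laterally central at column 284. The side view confirms the hook about over the free edge, so I'll read the row profiles to quantify it.

```bash
python3 - <<'E'
from h import *
im=cv2.imread("pics/w3.png").astype(int); 
for c in(240,284,325): print(c,[(r,*im[r,c-2:c+3].mean(0).astype(int)) for r in range(166,192)])
r=176; print([(c,im[r,c].sum()//3) for c in range(258,312,3)])
hsv=cv2.cvtColor(im.astype(np.uint8),cv2.COLOR_BGR2HSV); m=cv2.inRange(hsv[240:305,255:315],(20,150,120),(38,255,255));print(cv2.boundingRect(m))
E
```

```text
240 [(166, np.int64(84), np.int64(137), np.int64(187)), (167, np.int64(83), np.int64(136), np.int64(187)), (168, np.int64(82), np.int64(134), np.int64(186)), (169, np.int64(101), np.int64(156), np.int64(206)), (170, np.int64(141), np.int64(198), np.int64(236)), (171, np.int64(163), np.int64(224), np.int64(247)), (172, np.int64(166), np.int64(224), np.int64(248)), (173, np.int64(167), np.int64(225), np.int64(248)), (174, np.int64(166), np.int64(225), np.int64(248)), (175, np.int64(201), np.int64(236), np.int64(250)), (176, np.int64(235), np.int64(246), np.int64(250)), (177, np.int64(252), np.int64(253), np.int64(254)), (178, np.int64(255), np.int64(255), np.int64(255)), (179, np.int64(255), np.int64(255), np.int64(255)), (180, np.int64(255), np.int64(255), np.int64(255)), (181, np.int64(255), np.int64(255), np.int64(255)), (182, np.int64(255), np.int64(255), np.int64(255)), (183, np.int64(255), np.int64(255), np.int64(255)), (184, np.int64(255), np.int64(255), np.int64(255)), (185, np.int64(255), np.int64(255), np.int64(255)), (186, np.int64(255), np.int64(255), np.int64(255)), (187, 
[... 2658 characters left out ...]
int64(255), np.int64(255)), (187, np.int64(255), np.int64(255), np.int64(255)), (188, np.int64(255), np.int64(255), np.int64(255)), (189, np.int64(254), np.int64(255), np.int64(255)), (190, np.int64(254), np.int64(255), np.int64(255)), (191, np.int64(255), np.int64(255), np.int64(255))]
[(258, np.int64(241)), (261, np.int64(241)), (264, np.int64(226)), (267, np.int64(188)), (270, np.int64(188)), (273, np.int64(193)), (276, np.int64(190)), (279, np.int64(189)), (282, np.int64(191)), (285, np.int64(187)), (288, np.int64(191)), (291, np.int64(192)), (294, np.int64(192)), (297, np.int64(192)), (300, np.int64(193)), (303, np.int64(241)), (306, np.int64(241)), (309, np.int64(241))]
(12, 9, 34, 49)
```

The panel's upper edge reads at row 177.5 and the hook's lower edge at 171.8, so the hook is about 6.5 mm outboard. I'll add 3 mm of margin, lower to touch, raise 1 mm and catch the hook.

```bash
python3 - <<'E'
from h import *
from plant import robot
P=lambda y,h:toolpose(E0+RB@[0,y,h+.029],RB,.012,-1)[0]
robot.line_to(P(.024,.035),vel=.08); robot.line_to(P(.024,.008),vel=.08)
o=robot.observe(); f0=np.array(o["ft_force"])
hit=robot.line_to(P(.024,-.006),vel=.015,guard=3)
o=robot.observe(); z=o["tool_pos"][2]; h=z-P(0,0)[2]; print("touch",hit,"h",round(h,4),(RB.T@(np.array(o["ft_force"])-f0)).round(2),o["time"])
h+=.001
robot.line_to(P(.024,h),vel=.03)
for y in(.030,.034,.038,.044,.050):
    robot.line_to(P(y,h),vel=.03); o=robot.observe(); print(y,(RB.T@(np.array(o["ft_force"])-f0)).round(2),o["time"],round(o["tool_pos"][2],4))
cv2.imwrite("pics/w4.png",robot.grab_frame("wrist"))
E
```

```text
touch True h 0.0017 [-1.41  0.03  8.53] 9.6583
0.03 [-0.96  0.56  0.04] 10.2583 0.1275
0.034 [-0.59 -4.34 -1.16] 10.5417 0.1276
0.038 [-1.42 -4.61 -1.44] 10.825 0.1277
0.044 [-1.09 -3.55 -1.41] 11.175 0.1277
0.05 [-2.2  -3.52 -0.8 ] 11.525 0.1276
```

View pics/w4.png

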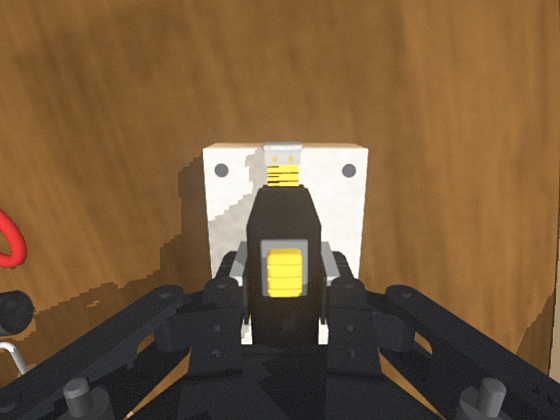

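Hooked: the blade is out about 17 mm, the hook sits at the edge (row 150), and the spring pulls -3.5 N. Next I draw back past the panel, lower onto the step, and nose in.

```bash
python3 - <<'E'
from h import *
from plant import robot
P=lambda y,h:toolpose(E0+RB@[0,y,h+.029],RB,.012,-1)[0]
def st(t): o=robot.observe(); print(t,"y,h",(RB.T@(np.array(o["tool_pos"])-P(0,0))).round(4),"F",(RB.T@np.array(o["ft_force"])).round(2),"t",o["time"],"g",round(o["gripper_width"],4))
robot.line_to(P(.191,.003),vel=.08); st("drawn")
robot.line_to(P(.191,-.003),vel=.05)
print(robot.line_to(P(.191,-.012),vel=.012,guard=4)); st("touch")
o=robot.observe(); h=o["tool_pos"][2]-P(0,0)[2]; robot.line_to(P(.191,h+.0005),vel=.03); st("up")
print(robot.line_to(P(.170,h+.0005),vel=.02,guard=5)); st("nose")
cv2.imwrite("pics/w5.png",robot.grab_frame("wrist"))
E
```

```text
drawn y,h [1.000e-04 1.907e-01 3.000e-03] F [-1.69 -4.03 -3.29] t 13.4917 g 0.0292
True
touch y,h [ 0.0002  0.1907 -0.0064] F [-0.19 -0.05  5.55] t 14.2 g 0.0292
up y,h [-0.      0.191  -0.0062] F [ 1.43 -4.13 -4.05] t 14.45 g 0.0293
True
nose y,h [-1.000e-04  1.815e-01 -6.300e-03] F [1.49 2.2  2.78] t 15.05 g 0.029
```

View pics/w5.png

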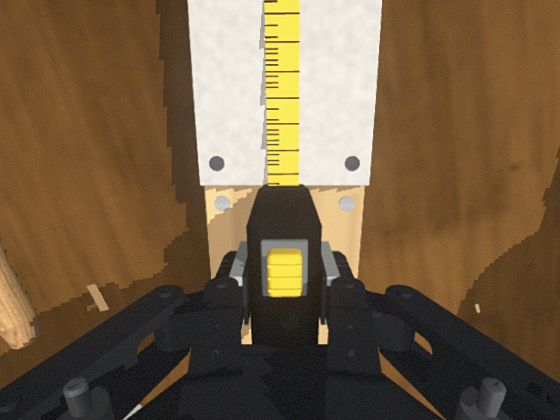

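The nose is against the panel's end (shoulder line at row 185, nose at 186), the case is on the step, and the blade is out along the panel. Now I release, rise and locate the button.

```bash
python3 - <<'E'
from h import *
from plant import robot
o=robot.observe(); p=np.array(o["tool_pos"])
robot.line_to((p-[0,0,.0004]).tolist(),vel=.02)
robot.set_gripper(.055); o=robot.observe(); print(o["gripper_width"],o["ft_force"],o["time"])
robot.line_to((p+[0,0,.08]).tolist(),vel=.12); robot.set_gripper(0.); robot.pause(.1)
w=robot.get_calibration("wrist"); im=robot.grab_frame("wrist"); cv2.imwrite("pics/w6.png",im); np.save("w6.npy",w,allow_pickle=True)
cv2.imwrite("pics/s6.png",robot.grab_frame("side"))
cv2.imwrite("pics/t6.png",robot.grab_frame("top"))
o=robot.observe(); print(o["tool_pos"],o["time"],o["gripper_width"])
c=p-[0,0,.066]; np.save("cf.npy",c)
print("pred lock px",proj(w,[c+RB@[x,-.014+y,.037] for x,y in((0,0),(-.0065,-.009),(.0065,.009))]).round(1).tolist())
print("pred nose top, tail",proj(w,[c+RB@[0,-.035,-.02],c+RB@[0,.035,.029]]).round(1).tolist(), "shoulder",proj(w,[E0+RB@[x,.15,0] for x in(-.045,0,.045)]).round(1).tolist())
E
```

```text
0.05526029023792329 [ 0.27663893 -0.27294722  0.46470077] 15.7167
[0.54138696 0.0332004  0.19870158] 17.35 -0.00023239795634892864
pred lock px [[283.1, 209.5], [294.0, 195.1], [272.6, 223.5]]
pred nose top, tail [[282.9, 160.6], [283.2, 274.9]] shoulder [[340.8, 164.5], [282.9, 164.5], [224.9, 164.6]]
```

View pics/w6.png

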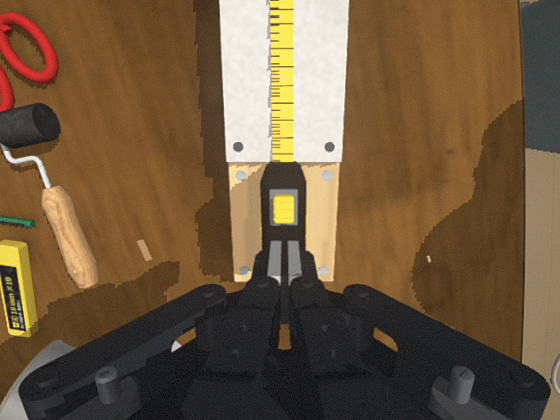

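The button is at (284,209), matching the prediction (283,209.5), and the case has stayed with its nose at the panel. Now I press the lock.

```bash
python3 - <<'E'
from h import *
from plant import robot
c=np.load("cf.npy"); L=c+RB@[0,-.014,.037]; tip=robot.tip_reach
g=lambda dz:(L+[0,0,tip+dz]).tolist()
robot.line_to(g(.03),vel=.12); robot.line_to(g(.006),vel=.05); f0=np.array(robot.observe()["ft_force"])
def st(t): o=robot.observe(); print(t,round((o["tool_pos"][2]-L[2]-tip)*1e3,2),(np.array(o["ft_force"])-f0).round(2),o["time"])
print(robot.line_to(g(-.003),vel=.02,guard=2)); st("contact")
print(robot.line_to(g(-.012),vel=.01,guard=14)); st("stop")
robot.pause(.2); st("hold")
robot.line_to(g(.05),vel=.1); robot.line_to(g(.12),vel=.15); robot.pause(.2)
im=robot.grab_frame("wrist"); w=robot.get_calibration("wrist")
x,y=proj(w,[L])[0]; print(x,y)
v=[cv2.resize(im[60:360,150:430],(400,428)),cv2.resize(robot.grab_frame("side")[150:300,210:330],(390,488),interpolation=2)]
o=np.zeros((488,790,3),np.uint8);o[:428,:400]=v[0];o[:,400:]=v[1];cv2.imwrite("pics/f.png",o)
E
```

```text
True
contact -2.72 [ 1.32  0.27 -0.41] 18.7
True
stop -6.68 [-0.65 -0.18  3.55] 19.2583
hold -6.7 [-0.03  0.89  4.2 ] 19.4583
282.3069220758435 196.02772972980097
```

View pics/f.png

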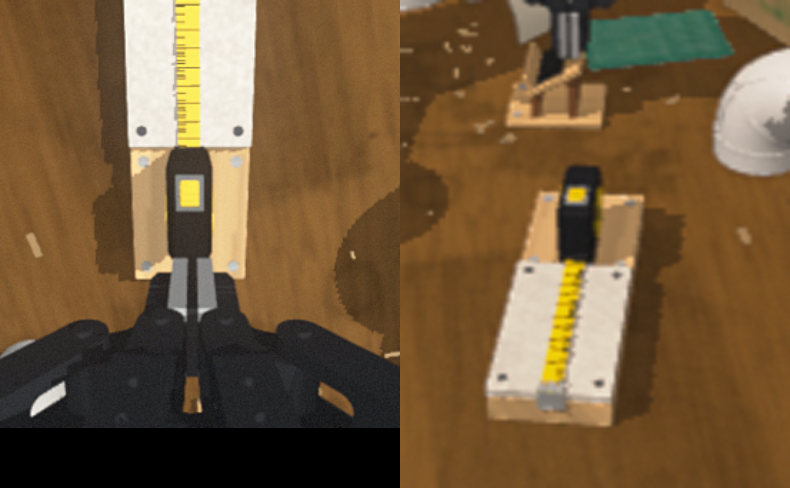

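The hook is on the free edge, the case is flat on the step with its nose to the panel, and the button looks sunk. The stop at -6.7 mm fits full travel. I'll make one confirming press, which should meet the stop at the same height, and then hand in.

```bash
python3 - <<'E'
from h import *
from plant import robot
c=np.load("cf.npy"); L=c+RB@[0,-.014,.037]; tip=robot.tip_reach
g=lambda dz:(L+[0,0,tip+dz]).tolist()
robot.line_to(g(.0),vel=.12); robot.line_to(g(-.005),vel=.03); robot.pause(.2); f0=np.array(robot.observe()["ft_force"])
def st(t): o=robot.observe(); print(t,round((o["tool_pos"][2]-L[2]-tip)*1e3,2),(np.array(o["ft_force"])-f0).round(2),o["time"])
st("at-5"); print(robot.line_to(g(-.012),vel=.008,guard=12)); st("stop"); robot.pause(.2); st("hold")
ok=robot.observe()["tool_pos"][2]-L[2]-tip<-.0060
robot.line_to(g(.12),vel=.12); robot.pause(.3)
print(ok, robot.job_done() if ok else "not done")
E
```

```text
at-5 -4.89 [0. 0. 0.] 22.7583
True
stop -6.67 [0.65 2.19 6.56] 23.2417
hold -6.67 [-0.89  1.51  5.1 ] 23.4417
the job is handed in; nothing more can be done
True None
```

The tape is hooked over the panel's free edge, with its case flat on the lower step and its nose against the panel's end. The lock is down: two presses met a hard stop at the same height. I handed the job in at about 25 s; the final pictures showed nothing disturbed near the board, but I didn't separately check the loose roll and block.

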